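Load the photometer and hold its shutter open at the index

TASK

Stand the cuvette carrier upright on the photometer's narrow raised ledge, squarely along it and centred on it, and let go of it. Then take the shutter slide by its upright tab, pull it out against its spring until its pointer is level with the middle of the index clip, and keep it there: finish while still holding the slide at the clip. Leave the other things on the bench where they are.

Things in the scene. Friction and masses are not known exactly. Their poses are not given: they have to be found in the camera images.
- carrier: Cuvette carrier, loose, 90 g: a white plastic block 96 long (its x) x 28 wide (its y) x 26 high with six clear square cuvettes in a row standing 12 above it (38 high in all; the cuvettes 12 wide). Starts upright on the bench, left of the photometer. Origin: centre of its underside; z up. The two ends are alike.
- reader: Photometer, fixed: low cream box, 60 high, spanning x -120..+90, y -120..+120 about its origin on the bench; front (-x) towards the robot, yaw within 0.25 rad. On its flat top: left (+y) the ledge; right a grey shutter housing (x +35..+85, y -85..-15, 18 high) from which the shutter slide comes out towards -x.
- ledge (a point): Centre of the top of the photometer's narrow aluminium ledge, 85 above the bench, axes as the photometer's. The ledge is 110 long (x) x 22 wide (y), 25 above the deck, flat, without lips; the carrier rests on it lengthwise and overhangs 3 on each side.
- shutter (a joint): Travel of the shutter slide, m: 0 at rest (pushed home by its spring), grows to 0.070 as it is pulled out along the photometer's -x. Spring 3.3 N at rest plus 0.11 N per mm, so 6 to 10 N where the clip can be; it shoots home if let go.
- shutter_grip (a point): Point to grip on the slide's black upright tab: on its mid-line, 15 below its top. Tab 12 thick (x) x 28 wide (y), top 112 above the bench; the steel slide bar below it is 24 wide, its top 70 above the bench. At rest 34 are free between tab and shutter housing (top 78). Axes as the photometer's; moves with the slide.
- shutter_pointer (a point): Tip of the small black pointer that sticks out sideways (+y) from the foot of the tab, level with the tab's middle in x, 26 to the left of the tab's mid-line. Axes as the photometer's; moves with the slide.
- clip: Index clip, fixed on the scale beside the slide: dark steel block 12 (x) x 22 (y) x 9 high, a light line across its middle; set at 30 to 55 mm of slide travel, another place each time. Origin: centre of its underside; axes as the photometer's. The pointer is at the mark when its x, in the photometer's axes, equals that of the clip's origin.
- tube_rack: Bystander: white rack of capped tubes, 90 x 130, 79 high; far left of the bench. Origin: centre of its underside.
- wash_bottle: Bystander: white bottle, 64 across, 160 high, right of the photometer. Origin: centre of its underside.
- tip_box: Bystander: blue box 70 x 120 x 60 high, beyond the photometer. Origin: centre of its underside.
- sharps_tub: Bystander: yellow tub with red lid, 90 across, 90 high, right of and nearer than the photometer. Origin: centre of its underside.
Not all that is in view belongs to the job. Of the things that look like the carrier, the middle-sized one is meant.

How it is judged:
By the outcome, as a careful person would: the job done as asked, in the order asked, and still so for the second after the job is handed in, while the arm keeps its last pose, push and grip.
It also fails if it takes over 51 s, if anything falls off the work surface, if the arm or the gripper's body presses on something with over 40 N, if the wrist force passes 120 N, or if a joint passes its speed limit or range.

ROBOT

A 6-joint arm with a two-finger parallel gripper is mounted at the origin on the work surface. World frame = base frame: x ahead of the robot, y to its left, z up, the work surface at z = 0. Lengths are in m, angles in rad, forces in N, time in s.
With the tool pointing down it reaches from about 0.425 to 0.95 m from the base axis. Payload 3.5 kg.
Tool frame: the origin (TCP) lies on the centre line of the jaws, within the pads' length; the fingertips stand 19 mm ahead of it and the grasp point (between the pads) is the TCP; z points along the fingers, y is the line along which they close (so a half turn about z gives the same grasp; the last joint's range is limited). The gripper opens to 85 mm and grips with 20 to 120 N. Pads are 22 mm wide; open, the fingers measure 114 mm over their backs; the gripper's body (76 mm by 85 mm) begins 54 mm behind the grasp point. The pads swing forward as they close: fully open they stand 13 mm farther back than shut.
Start: joints at [-1.361, 0.286, 1.577, -0, 1.279, -0.15], TCP at [0.238, -0.632, 0.25] pointing down, gripper open.
Joint ranges: [-2.77, 2.77], [-0.9, 2.22], [0.21, 2.48], [-1.53, 4.67], [0.24, 2.81], [-2.84, 2.84]. Speed limits (rad/s): [2.79, 2.79, 3.14, 3.14, 3.14, 3.14].

INTERFACE

Orientations are given as a unit quaternion [x, y, z, w].
In Python, from plant import ctrl, imaging gives the robot as it stands. The module is installed in compiled form; this text tells all that it offers.
- The arm moves only by the shell command python3 -m handwheel 'ROWS' [OPENING] [FORCE]. ROWS is JSON, one flat list of numbers, 6 for each row, row after row: the shift along the world's x, y, z in units of 150 mm (1.0 is 150 mm), then the turn, a rotation vector about the world's x, y, z in units of 90 degrees (1.0 is 90 degrees). In form: [tx, ty, tz, rx, ry, rz, tx, ty, tz, rx, ry, rz, ...]. A call has 1 to 5 rows; each row shifts and turns the commanded pose from where the row before left it; what a row does not reach is not made up. A row lasts 1/12 s, in which the tool goes at most 41.7 mm and 7.16 degrees, less where a joint would pass 70% of its speed; a pose out of reach is approached as far as the arm can. A call with a number of a shift or a turn outside -1 to 1 is refused whole. A call with a gripper value outside its range is refused whole. OPENING is the opening, from 0 (shut) to 1 (fully open), set as the call begins (- or left out, the last holds). The fingers move at their own pace and stop on an object; FORCE is the grip in N (left out, the last holds). Time passes only in rows, so rows that do not move let the fingers close. It gives the time, the measured TCP pose, the force, the opening and the grip force at its end, in the units of the state.
- ctrl.get_state(): the state, without advancing time (a new reading comes with each control period).
- imaging.read_camera(name): name is "scene" or "top" or "wrist"; returns (picture, depth): 400x640x3 uint8, blue, green, red; 400x640 float32, m along the optical axis (not along the pixel's ray), 0 where there is no reading.
- imaging.get_calibration(name): a dict with "fovy" (degrees; the focal length in pixels is half the picture's height over the tangent of half this angle, whatever the lens; pixels are square), "cx", "cy" (the principal point, pixels), "R" (3x3) and "t" (3): a world point X has camera coordinates R X + t. Camera axes: x right, y down, z forward; pixel columns grow to the right and rows downward; lengths in m; the calibration is good to about 2 mm. The wrist camera is an equidistant fisheye: a pixel r from the principal point sees the ray r / f radians off the axis. A picture is of the moment at which its call begins: read the wrist's pose just before it. get_calibration takes no time and is no camera call; for the wrist camera it gives the pose at the moment of the call.
- ctrl.sign_off(): hands the job in; it is judged then, once.
The state is a dict: "time": time; "qpos": joint angles; "dq": joint speeds; "joint_efforts": joint torques, N m; "eef_pos": TCP position; "tcp_rot": TCP orientation; "contact_force": force on the tool from outside, world axes, zero at the start; "wrist_torque": the same for the moment, N m; "opening": opening from 0.0 (shut) to 1.0 (fully open); "finger_force": force on a finger pad.
Only numpy, scipy, OpenCV 4.12 (cv2) and the standard library are available. Lean on these libraries where they do the work, as an engineer would, in place of code of your own. Each camera call takes 0.05 s, during which the arm holds its last target. There are 200 camera calls.

## Working session

There is one attempt and no reset: what is moved stays moved. The work goes in short steps, Python scripts to look and compute and a shell command to move; the robot and the scene stay as the last step left them, time stands still between calls to the robot, and variables do not carry over. Pictures are saved under pics/ and viewed, at most 10 in all, crops included, and the job is handed in when it is done.

```bash
mkdir -p pics; cat > h.py <<'E'
import numpy as np, cv2
from plant import ctrl, imaging
def snap(n):
    C=imaging.get_calibration(n); p,d=imaging.read_camera(n); return C,p,d
def foc(C,h=400): return h/2/np.tan(np.radians(C["fovy"])/2)
def pts(C,d):
    "world point per pixel from depth (pinhole)"
    f=foc(C); v,u=np.mgrid[:400,:640]
    X=np.stack([(u-C["cx"])/f*d,(v-C["cy"])/f*d,d],-1)
    return (X-np.array(C["t"]))@np.array(C["R"])
def ray(C,u,v,fish=False):
    f=foc(C); x=(u-C["cx"]);y=(v-C["cy"])
    if fish:
        r=np.hypot(x,y)+1e-9;a=r/f; c=np.array([np.sin(a)*x/r,np.sin(a)*y/r,np.cos(a)])
    else: c=np.array([x/f,y/f,1.])
    R=np.array(C["R"]); return -R.T@np.array(C["t"]), R.T@c
def onz(C,u,v,z,fish=False):
    o,r=ray(C,u,v,fish); return o+r*(z-o[2])/r[2]
E
python3 - <<'E'
from h import *
print(ctrl.get_state())
for n in("scene","top"):
    C,p,d=snap(n); cv2.imwrite(f"pics/{n}0.png",p); np.savez(f"{n}0.npz",p=p,d=d,R=C["R"],t=C["t"],fovy=C["fovy"],cx=C["cx"],cy=C["cy"]); print(n,C,(d>0).mean())
E
```

```text
{'time': 0.0, 'qpos': array([-1.36101057e+00,  2.87165747e-01,  1.57823592e+00,  9.76992788e-06,
        1.27860477e+00, -1.50011111e-01]), 'dq': array([ 1.88727714e-03, -1.98179556e-03, -9.09436831e-05,  5.49549018e-07,
       -6.39934927e-04,  8.97999797e-04]), 'joint_efforts': array([ 5.23069994e-04, -4.05978942e+01, -2.92624694e+01, -1.37296870e-04,
        5.95402424e-03,  7.95672776e-06]), 'eef_pos': array([ 0.23754517, -0.63113921,  0.24891518]), 'tcp_rot': array([ 9.83861407e-01,  1.78928127e-01, -3.13912719e-05, -1.20649258e-03]), 'contact_force': array([-0.04700902, -0.33566734,  0.41863226]), 'wrist_torque': array([ 0.03755852, -0.03167486, -0.00450745]), 'finger_force': 0.0, 'opening': 1.0038410500221333}
scene {'fovy': 42.70583100567633, 'cx': 324.4102334207317, 'cy': 199.20156717177633, 'R': array([[-0.35435776,  0.93496997,  0.01617799],
       [ 0.75993256,  0.29801317, -0.57765964],
       [-0.54491567, -0.192404  , -0.8161174 ]]), 't': array([ 0.25517597, -0.31165626,  1.51323839])} 0.99594921875
top {'fovy': 48.51135651761015, 'cx': 318.09837994537014, 'cy': 197.12532899634795, 'R': array([[ 2.33057674e-02, -9.99728133e-01, -7.07738219e-04],
       [-9.88188671e-01, -2.29294947e-02, -1.51516959e-01],
       [ 1.51459538e-01,  4.23059789e-03, -9.88454405e-01]]), 't': array([-0.09766064,  0.55520431,  1.18207093])} 0.99573046875
```

View pics/top0.png

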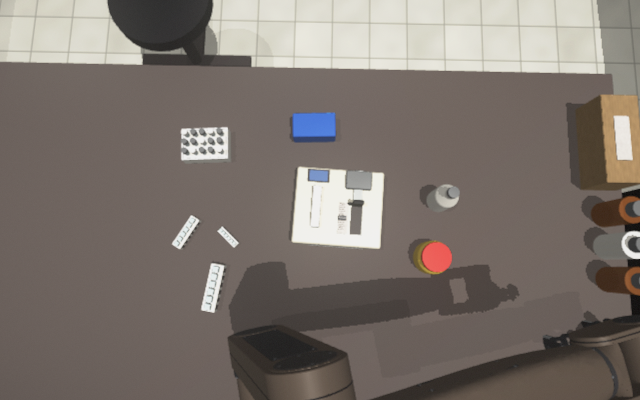

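View pics/scene0.png

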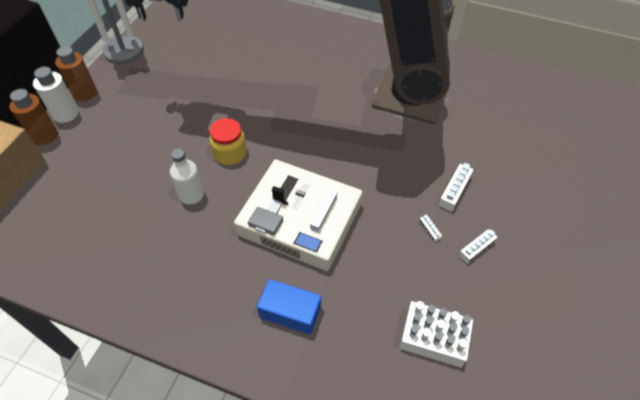

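Top view: three carrier look-alikes at (186,232), (228,237) and (213,288); in the scene view they are (478,245), (431,228) and (456,186). The photometer is at (339,208), with its ledge at (316,205), tab at (356,203) and clip at (342,218). By size the middle one looks like (186,232); I'll measure all three and check an enlarged crop.

```bash
python3 - <<'E'
from h import *
ims=[]
for n in("scene","top"):
    C=dict(np.load(f"{n}0.npz")); p,d=C["p"],C["d"]; W=pts(C,d)
    hsv=cv2.cvtColor(p,cv2.COLOR_BGR2HSV)
    m=((W[...,2]>.012)&(W[...,2]<.2)&(W[...,0]>.3)&(W[...,0]<.95)&(abs(W[...,1])<.6)).astype(np.uint8)
    k,l,s,c=cv2.connectedComponentsWithStats(m)
    for i in range(1,k):
        if s[i,4]<60: continue
        P=W[l==i]; zt=np.percentile(P[:,2],95)
        r=cv2.minAreaRect((P[:,:2]*1000).astype(np.float32))
        print(n,c[i].round(),"N",s[i,4],"rect ctr",np.round(r[0]),"size",np.round(r[1]),"ang",round(r[2],1),"ztop",round(zt,3))
    # table height
    print("table z",np.median(W[(W[...,0]>.4)&(W[...,0]<.8)&(abs(W[...,1])<.5)][:,2]))
    if n=="top":
        a=cv2.resize(p[205:320,160:275],(560,560),interpolation=cv2.INTER_CUBIC)
        cv2.imwrite("pics/c_top.png",a)
    else:
        cv2.imwrite("pics/c_sc.png",cv2.resize(p[155:270,225:370],None,fx=5,fy=5,interpolation=cv2.INTER_CUBIC))
E
```

```text
scene [227. 141.] N 1303 rect ctr [ 405. -390.] size [88. 86.] ang 74.5 ztop 0.093
scene [185. 177.] N 1185 rect ctr [ 565. -414.] size [53. 63.] ang 48.8 ztop 0.16
scene [299. 214.] N 8593 rect ctr [ 531. -137.] size [241. 214.] ang 86.9 ztop 0.084
scene [452. 193.] N 469 rect ctr [335. 194.] size [37. 74.] ang 81.0 ztop 0.053
scene [431. 227.] N 220 rect ctr [446. 168.] size [68. 22.] ang 46.5 ztop 0.028
scene [478. 245.] N 513 rect ctr [456. 283.] size [30. 97.] ang 59.5 ztop 0.04
scene [289. 306.] N 2268 rect ctr [760. -65.] size [ 72. 120.] ang 2.2 ztop 0.063
scene [437. 333.] N 3185 rect ctr [703. 241.] size [ 93. 131.] ang 3.5 ztop 0.08
table z 0.0009531920190751775
top [314. 127.] N 1220 rect ctr [759. -69.] size [ 73. 118.] ang 1.7 ztop 0.064
top [206. 145.] N 1646 rect ctr [701. 237.] size [ 92. 131.] ang 3.4 ztop 0.081
top [338. 208.] N 6807 rect ctr [ 529. -140.] size [240. 212.] ang 87.0 ztop 0.084
top [443. 198.] N 657 rect ctr [ 558. -419.] size [63. 55.] ang 24.2 ztop 0.163
top [186. 233.] N 399 rect ctr [453. 279.] size [29. 96.] ang 58.8 ztop 0.041
top [228. 237.] N 163 rect ctr [444. 162.] size [65. 18.] ang 47.2 ztop 0.029
top [432. 257.] N 1024 rect ctr [ 400. -393.] size [82. 89.] ang 83.8 ztop 0.094
top [216. 277.] N 401 rect ctr [334. 188.] size [39. 71.] ang 81.1 ztop 0.053
table z 0.0016568218662102888
```

View pics/c_top.png

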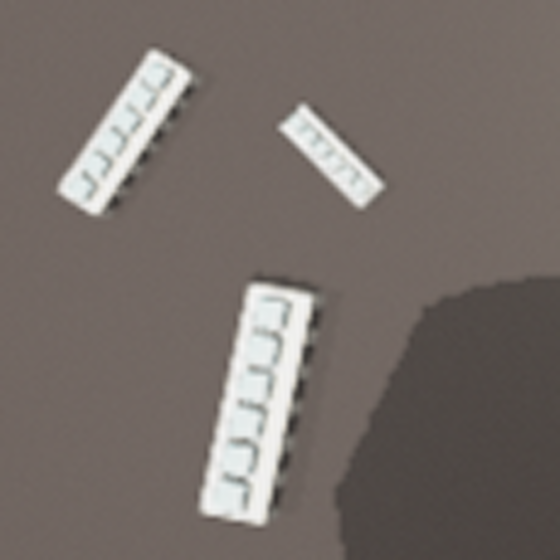

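View pics/c_sc.png

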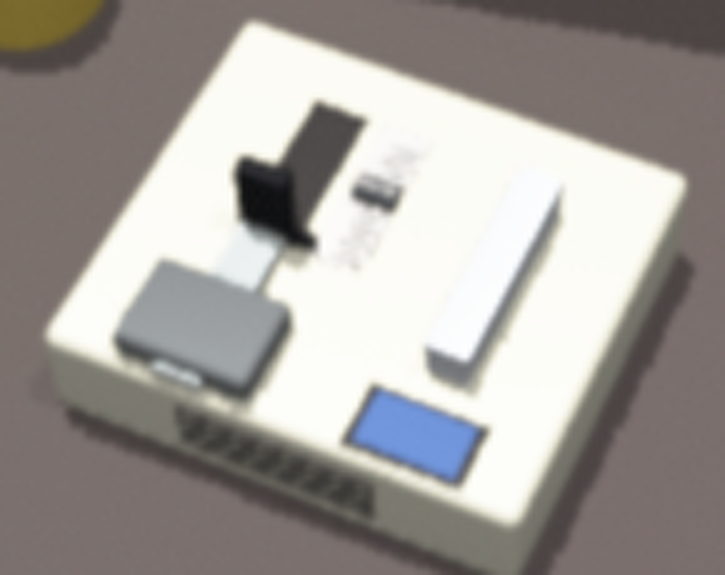

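Measurements: (186,232) is 96 x 29 and stands 40 mm high, so it is the carrier. (228,237) is about 66 long, and (213,288) is over 100 long and 53 high. The crop agrees. The ledge is clear and the clip lies between the tab and the photometer's front. Next I move over the photometer for wrist views.

```bash

python3 -m handwheel '[0.08,0.14,0.015,0,0,0.075,0.08,0.14,0.015,0,0,0.075,0.08,0.14,0.015,0,0,0.075,0.08,0.14,0.015,0,0,0.075,0.08,0.14,0.015,0,0,0.075]' 1
python3 -m handwheel '[0.08,0.14,0.015,0,0,0.075,0.08,0.14,0.015,0,0,0.075,0.08,0.14,0.015,0,0,0.075,0.08,0.14,0.015,0,0,0.075,0.08,0.14,0.015,0,0,0.075]'
python3 -m handwheel '[0.08,0.14,0.015,0,0,0.075,0.08,0.14,0.015,0,0,0.075,0.08,0.14,0.015,0,0,0.075,0.08,0.14,0.015,0,0,0.075,0.08,0.14,0.015,0,0,0.075]'
python3 -m handwheel '[0.08,0.14,0.015,0,0,0.075,0.08,0.14,0.015,0,0,0.075,0.08,0.14,0.015,0,0,0.075,0.08,0.14,0.015,0,0,0.075,0.08,0.14,0.015,0,0,0.075]'
python3 -m handwheel '[0.08,0.14,0.015,0,0,0.075,0.08,0.14,0.015,0,0,0.075,0.08,0.14,0.015,0,0,0.075,0,0,0,0,0,0,0,0,0,0,0,0]'
python3 - <<'E'
from h import *
C,p,d=snap("wrist"); cv2.imwrite("pics/w1.png",p); np.savez("w1.npz",p=p,d=d,R=C["R"],t=C["t"],fovy=C["fovy"],cx=C["cx"],cy=C["cy"]); print(C,foc(C))
E
```

```text
time: 0.52
eef_pos: [0.2979, -0.5254, 0.2609]
tcp_rot: [0.888, 0.459, 0.0, -0.001]
contact_force: [-0.2, -0.3, 0.5]
opening: 1.002
finger_force: 0.0
time: 0.93
eef_pos: [0.3579, -0.4204, 0.2723]
tcp_rot: [0.717, 0.697, 0.0, -0.001]
contact_force: [0.4, -0.2, 0.6]
opening: 0.996
finger_force: 0.0
time: 1.35
eef_pos: [0.4179, -0.3154, 0.2836]
tcp_rot: [0.483, 0.875, 0.0, -0.0]
contact_force: [-0.1, -0.5, -1.7]
opening: 0.999
finger_force: 0.0
time: 1.77
eef_pos: [0.4779, -0.2104, 0.2949]
tcp_rot: [0.208, 0.978, 0.0, -0.0]
contact_force: [0.1, 0.3, 0.5]
opening: 1.006
finger_force: 0.0
time: 2.18
eef_pos: [0.5138, -0.1479, 0.3017]
tcp_rot: [0.036, 0.999, -0.0, -0.0]
contact_force: [-0.5, -1.0, -0.5]
opening: 0.995
finger_force: 0.0
{'fovy': 65.70646984690485, 'cx': 319.4224818523625, 'cy': 200.85061093930864, 'R': array([[ 6.97730883e-02,  9.97562654e-01, -6.83727256e-04],
       [ 9.43102043e-01, -6.57405206e-02,  3.25939749e-01],
       [ 3.25100372e-01, -2.33866474e-02, -9.45390296e-01]]), 't': array([ 0.11201664, -0.55406356,  0.25760886])} 309.70691628693146
```

View pics/w1.png

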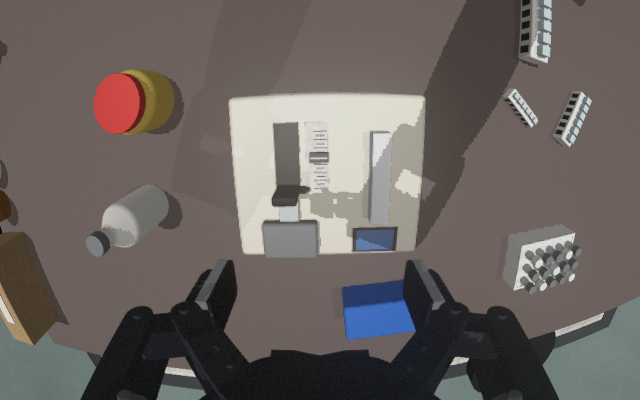

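Wrist view: ledge (380,178), tab top (287,194), pointer (305,189), clip (318,157), carrier (573,118). I measure ledge, tab, clip and carrier in all three cameras.

```bash
cat >> h.py <<'E'
def ptsw(C,d):
    f=foc(C); v,u=np.mgrid[:400,:640]; x=u-C["cx"];y=v-C["cy"]; r=np.hypot(x,y)+1e-9;a=r/f
    t=np.tan(np.minimum(a,1.45)); X=np.stack([t*x/r*d,t*y/r*d,d],-1); return (X-np.array(C["t"]))@np.array(C["R"])
def rect(P):
    r=cv2.minAreaRect((P[:,:2]*1000).astype(np.float32)); (a,b),g=r[1],r[2]
    if b>a: a,b,g=b,a,g-90
    g=(g+90)%180-90
    return "ctr",np.round(r[0],1),"LxW",round(a,1),round(b,1),"long-axis deg",round(g,1),"z",np.median(P[:,2]).round(4),"N",len(P)
def big(m):
    k,l,s,c=cv2.connectedComponentsWithStats(m.astype(np.uint8)); i=1+np.argmax(s[1:,4]); return l==i,c[i]
E
cat > meas.py <<'E'
from h import *
import sys
for n in sys.argv[1:]:
    C=dict(np.load(n+".npz")); p,d=C["p"],C["d"]; W=(ptsw if n[0]=="w" else pts)(C,d)
    x,y,z=W[...,0],W[...,1],W[...,2]; V=p.max(2)
    nr=(abs(x-.53)<.13)&(abs(y+.14)<.15)
    def show(nm,m):
        if m.sum()<15: print(n,nm,"none"); return
        b,c=big(m); print(n,nm,c.round(1),*rect(W[b]))
    show("deck",nr&(abs(z-.061)<.008))
    show("ledge",nr&(z>.078)&(z<.095)&(y>-.13))
    show("housing",nr&(z>.071)&(z<.086)&(y<-.13)&(x>.55))
    show("tabtop",nr&(z>.1)&(z<.125))
    show("clip",nr&(z>.064)&(z<.078)&(y<-.11)&(x<.545)&(V<170))
    show("carrier-blk",(abs(x-.455)<.07)&(abs(y-.281)<.07)&(z>.014))
    show("table",(abs(x-.5)<.1)&(abs(y-.05)<.06)&(abs(z)<.01))
E
python3 meas.py scene0 top0 w1
```

```text
scene0 deck [302.3 208.9] ctr [ 530.2 -136.5] LxW 241.3 212.9 long-axis deg 86.9 z 0.0603 N 6131
scene0 ledge [323.3 208.2] ctr [528.5 -76.3] LxW 112.3 23.2 long-axis deg -3.1 z 0.0848 N 425
scene0 housing [265.4 219.2] ctr [ 590.  -189.7] LxW 79.5 70.7 long-axis deg -2.2 z 0.0776 N 625
scene0 tabtop [277.2 190.3] ctr [ 538.1 -187. ] LxW 29.3 12.0 long-axis deg 86.4 z 0.1103 N 80
scene0 clip [281.  201.3] ctr [ 539.1 -180.1] LxW 35.1 11.6 long-axis deg -82.1 z 0.0718 N 50
scene0 carrier-blk [478.3 245. ] ctr [456.2 283.1] LxW 97.4 29.6 long-axis deg -30.5 z 0.0274 N 499
scene0 table [375.8 235.9] ctr [500.1  50. ] LxW 199.9 119.9 long-axis deg -0.0 z 0.0002 N 3532
top0 deck [337.3 210.5] ctr [ 529.  -140.4] LxW 240.2 210.5 long-axis deg 87.0 z 0.0608 N 5680
top0 ledge [316.1 206.1] ctr [527.2 -80.1] LxW 110.5 22.0 long-axis deg -3.0 z 0.0856 N 342
top0 housing [358.8 181.4] ctr [ 589.5 -192.9] LxW 77.1 69.2 long-axis deg -4.4 z 0.0784 N 523
top0 tabtop [358.7 202.4] ctr [ 536.4 -191.3] LxW 26.5 12.5 long-axis deg 85.1 z 0.1121 N 54
top0 clip [341.9 217.4] ctr [ 500.7 -148.8] LxW 18.9
[... 175 characters left out ...]
0.] LxW 200.0 120.0 long-axis deg -0.0 z 0.0005 N 2970
w1 deck [327.4 165.9] ctr [ 529.  -138.4] LxW 240.3 209.7 long-axis deg 87.0 z 0.059 N 25288
w1 ledge [380.3 176.9] ctr [527.5 -78.6] LxW 108.7 22.6 long-axis deg -2.8 z 0.0838 N 1715
w1 housing [289.8 239.7] ctr [ 601.4 -192.2] LxW 70.4 50.5 long-axis deg 88.4 z 0.0767 N 1976
w1 tabtop [284.4 199.6] ctr [ 536.1 -187.9] LxW 26.9 12.3 long-axis deg 89.7 z 0.1101 N 301
w1 clip [318.1 157.2] ctr [ 499.6 -148.9] LxW 21.1 11.6 long-axis deg 86.3 z 0.0686 N 178
w1 carrier-blk [574.3 118.7] ctr [454.  280.2] LxW 96.0 29.7 long-axis deg -31.4 z 0.0253 N 861
w1 table [453.8 138.7] ctr [500.  50.] LxW 200.0 119.9 long-axis deg 0.0 z -0.0012 N 8604
```

All heights and sizes fit. Photometer yaw is -3°, the ledge is at (0.5275,-0.0785), the clip needs about 38.5 mm of travel, and the carrier is at (0.454,0.280) with its axis at -31°. Now I move over the carrier.

```bash

python3 -m handwheel '[-0.033,0.238,-0.08,0,0,-0.075,-0.033,0.238,-0.08,0,0,-0.075,-0.033,0.238,-0.08,0,0,-0.075,-0.033,0.238,-0.08,0,0,-0.075,-0.033,0.238,-0.08,0,0,0]' >/dev/null
python3 -m handwheel '[-0.033,0.238,-0.08,0,0,0,-0.033,0.238,-0.08,0,0,0,-0.033,0.238,-0.08,0,0,0,-0.033,0.238,-0.08,0,0,0,-0.033,0.238,-0.08,0,0,0]' >/dev/null
python3 -m handwheel '[-0.033,0.238,-0.08,0,0,0,-0.033,0.238,-0.08,0,0,0,0,0,0,0,0,0,0,0,0,0,0,0]'
python3 - <<'E'
from h import *
C,p,d=snap("wrist"); W=ptsw(C,d); x,y,z=np.moveaxis(W,-1,0)
print((abs(z)<.01).sum(), np.median(z[(abs(z)<.01)&(abs(x-.45)<.15)&(abs(y-.2)<.1)]))
m=(abs(x-.455)<.07)&(abs(y-.281)<.07)&(z>.014)
b,c=big(m);print(c,*rect(W[b]), np.percentile(z[b],[50,98]))
s=ctrl.get_state();a=2*np.degrees(np.arctan2(s["tcp_rot"][1],s["tcp_rot"][0]));print("yaw",a,s["eef_pos"])
E
```

```text
time: 3.4
eef_pos: [0.4535, 0.2792, 0.1569]
tcp_rot: [0.267, 0.964, -0.001, -0.001]
contact_force: [-0.4, -1.1, -0.3]
opening: 0.997
finger_force: 0.0
195509 -0.0010477268026822402
[319.46967389 351.5846986 ] ctr [451.6 281.1] LxW 149.2 35.3 long-axis deg 59.8 z 0.2168 N 32167 [0.21678585 0.23884565]
yaw 148.95098432761003 [0.454308   0.27841316 0.15768268]
```

```bash
python3 - <<'E'
from h import *
C,p,d=snap("wrist"); W=ptsw(C,d); x,y,z=np.moveaxis(W,-1,0)
m=(abs(x-.455)<.07)&(abs(y-.281)<.07)&(z>.012)&(z<.05)
b,c=big(m);print(c,*rect(W[b]), np.percentile(z[b],[50,98]))
for lo,hi in((.018,.03),(.032,.045)):
    q=b&(z>lo)&(z<hi); print(*rect(W[q]))
cv2.imwrite("pics/w2.png",p)
E
```

```text
[323.19189829 189.85807215] ctr [455.3 282.4] LxW 96.0 28.8 long-axis deg -30.8 z 0.0256 N 3382 [0.0255779  0.03783706]
ctr [455.3 282.4] LxW 96.0 28.8 long-axis deg -30.8 z 0.0248 N 2013
ctr [454.7 282.1] LxW 86.7 12.3 long-axis deg -31.0 z 0.0367 N 1311
```

View pics/w2.png

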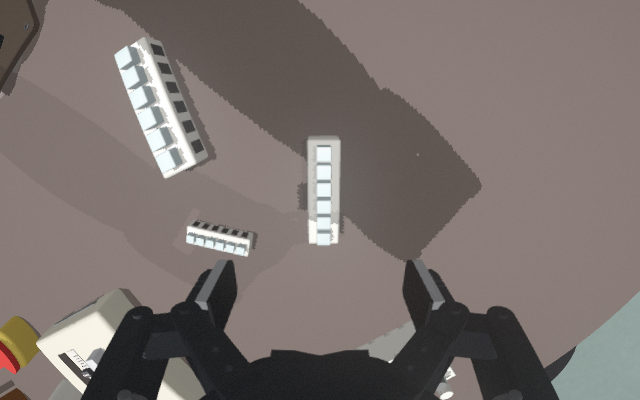

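The carrier is centred between the fingers, at (323,190), and both look-alikes are clear of them. Descend and grip.

```bash

python3 -m handwheel '[0.003,0.008,-0.2,0,0,0,0.002,0.008,-0.2,0,0,0,0,0,-0.2,0,0,0,0,0,-0.15,0,0,0,0,0,-0.13,0,0,0]' 0.75
python3 -m handwheel '[0,0,0,0,0,0,0,0,0,0,0,0,0,0,0,0,0,0,0,0,0,0,0,0,0,0,0,0,0,0]' 0 30
python3 -m handwheel '[0,0,0,0,0,0,0,0,0,0,0,0,0,0,0,0,0,0]'
python3 -m handwheel '[0,0,0.15,0,0,0,0,0,0.25,0,0,0,0,0,0.25,0,0,0,0,0,0.25,0,0,0,0,0,0.1,0,0,0]'
```

```text
time: 3.92
eef_pos: [0.4556, 0.2794, 0.0251]
tcp_rot: [0.269, 0.963, -0.0, -0.0]
contact_force: [-0.3, -0.6, -0.2]
opening: 0.747
finger_force: 0.0
time: 4.33
eef_pos: [0.4566, 0.2817, 0.0281]
tcp_rot: [0.268, 0.964, 0.001, 0.001]
contact_force: [0.1, -1.6, 2.4]
opening: 0.324
finger_force: 31.7
time: 4.58
eef_pos: [0.4565, 0.2817, 0.0281]
tcp_rot: [0.267, 0.964, 0.001, 0.001]
contact_force: [-1.0, -2.9, 6.4]
opening: 0.319
finger_force: 32.3
time: 5.0
eef_pos: [0.4572, 0.2827, 0.1822]
tcp_rot: [0.267, 0.964, 0.003, 0.003]
contact_force: [1.2, 0.6, -0.4]
opening: 0.319
finger_force: 31.4
```

```bash

python3 -m handwheel '[0.047,-0.24,0,0,0,0.075,0.047,-0.24,0,0,0,0.075,0.047,-0.24,0,0,0,0.075,0.047,-0.24,0,0,0,0.075,0.047,-0.24,0,0,0,0.01]'
python3 -m handwheel '[0.047,-0.24,0,0,0,0,0.047,-0.24,0,0,0,0,0.047,-0.24,0,0,0,0,0.047,-0.24,0,0,0,0,0.047,-0.24,0,0,0,0]'
python3 -m handwheel '[0,0,0,0,0,0,0,0,0,0,0,0,0,0,0,0,0,0]'
cat > inh.py <<'E'
from h import *
import sys
from scipy.spatial.transform import Rotation as Ro
s=ctrl.get_state(); C,p,d=snap("wrist"); W=ptsw(C,d); x,y,z=np.moveaxis(W,-1,0)
R=Ro.from_quat(s["tcp_rot"]).as_matrix(); print("tcp",s["eef_pos"].round(4),"yaw",np.degrees(np.arctan2(R[1,0],R[0,0])).round(2),"toolz",R[:,2].round(4),"F",s["contact_force"].round(1))
L=(W-s["eef_pos"])@R
m=(abs(L[...,0])<.06)&(abs(L[...,1])<.013)&(L[...,2]>-.03)&(L[...,2]<.04)
hsv=cv2.cvtColor(p,cv2.COLOR_BGR2HSV); m&=hsv[...,2]>100
b,c=big(m); P=L[b]; print("in tool",c.round(),(P.min(0)*1e3).round(1),(P.max(0)*1e3).round(1))
for nm,lo,hi in(("cuv",-.02,-.008),("blk",-.006,.012)):
    q=P[(P[:,2]>lo)&(P[:,2]<hi)]; print(nm,*(rect(q) if len(q)>15 else [len(q)]), np.polyfit(q[:,0],q[:,2],1) if len(q)>15 else "")
np.save("Ltool.npy",L)
n=sys.argv[1]; cv2.imwrite(f"pics/{n}.png",p)
# ledge from scene/wrist
m=(abs(x-.527)<.08)&(abs(y+.0785)<.03)&(z>.079)&(z<.091)
b,c=big(m); print("ledge w",*rect(W[b]))
E
python3 inh.py w3
```

```text
time: 5.42
eef_pos: [0.4891, 0.1056, 0.1762]
tcp_rot: [0.033, 0.999, 0.0, -0.0]
contact_force: [1.1, 0.2, -1.1]
opening: 0.323
finger_force: 31.3
time: 5.83
eef_pos: [0.5245, -0.0748, 0.1761]
tcp_rot: [0.036, 0.999, 0.0, -0.0]
contact_force: [1.2, 0.0, -1.4]
opening: 0.32
finger_force: 31.3
time: 6.08
eef_pos: [0.5243, -0.0729, 0.1758]
tcp_rot: [0.036, 0.999, 0.0, -0.001]
contact_force: [-0.1, 0.0, -1.2]
opening: 0.321
finger_force: 31.3
tcp [ 0.5243 -0.0729  0.1758] yaw 175.88 toolz [-0.0011  0.001  -1.    ] F [-0.1  0.  -1.2]
in tool [320. 253.] [-46.2 -13.  -10.6] [50.5 13.  27.3]
cuv ctr [ 2.4 -0.1] LxW 87.4 12.2 long-axis deg -0.1 z -0.0088 N 3139 [-0.0014513  -0.00878208]
blk ctr [ 2.1 -0. ] LxW 96.7 26.0 long-axis deg 0.0 z 0.0032 N 5732 [0.01045981 0.00267282]
ledge w ctr [480.7 -75.9] LxW 21.3 15.5 long-axis deg 86.1 z 0.0838 N 669
```

View pics/w3.png

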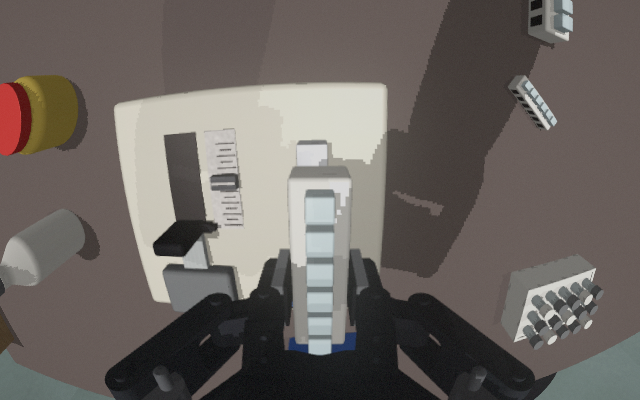

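Carrier level in the grip: centre +2.2 mm along tool x, underside about 29 mm below the TCP. Ledge end visible at (312,150). Shift by (+5.4,-5.7) mm, turn +1.1°, then lower.

```bash

python3 -m handwheel '[0.036,-0.038,0,0,0,0.0125,0,0,-0.1,0,0,0,0,0,-0.15,0,0,0,0,0,-0.07,0,0,0,0,0,0,0,0,0]'
python3 -m handwheel '[0,0,0,0,0,0,0,0,0,0,0,0]'
python3 inh.py w4
```

```text
time: 6.55
eef_pos: [0.5277, -0.0769, 0.1249]
tcp_rot: [0.025, 1.0, 0.001, -0.003]
contact_force: [-0.6, 0.3, -1.7]
opening: 0.321
finger_force: 31.3
time: 6.72
eef_pos: [0.5307, -0.0786, 0.1292]
tcp_rot: [0.025, 1.0, -0.0, 0.001]
contact_force: [0.3, -0.4, -0.8]
opening: 0.32
finger_force: 31.3
tcp [ 0.5307 -0.0786  0.1292] yaw 177.09 toolz [ 1.2e-03 -4.0e-04 -1.0e+00] F [ 0.3 -0.4 -0.8]
in tool [320. 253.] [-46.9 -13.  -10.7] [50.6 13.  27.4]
cuv ctr [ 2.2 -0.1] LxW 87.2 12.3 long-axis deg -0.0 z -0.0088 N 3138 [-0.00154109 -0.00880952]
blk ctr [ 1.9 -0. ] LxW 97.4 26.0 long-axis deg 0.0 z 0.0032 N 5712 [0.00957694 0.00270386]
ledge w ctr [479.  -75.1] LxW 21.8 12.0 long-axis deg 87.2 z 0.0838 N 879
```

```bash

python3 -m handwheel '[-0.007,0.002,-0.03,0,0,0,0,0,-0.03,0,0,0,0,0,-0.025,0,0,0,0,0,0,0,0,0,0,0,0,0,0,0]'
python3 -m handwheel '[0,0,-0.007,0,0,0,0,0,0,0,0,0,0,0,0,0,0,0]'
python3 -m handwheel '[0,0,-0.007,0,0,0,0,0,0,0,0,0,0,0,0,0,0,0]'
```

```text
time: 7.18
eef_pos: [0.5288, -0.0787, 0.1151]
tcp_rot: [0.026, 1.0, 0.0, -0.0]
contact_force: [0.2, -0.6, -0.6]
opening: 0.317
finger_force: 31.3
time: 7.43
eef_pos: [0.5292, -0.0788, 0.1145]
tcp_rot: [0.026, 1.0, -0.0, 0.0]
contact_force: [-0.1, 0.0, -1.5]
opening: 0.318
finger_force: 31.3
time: 7.68
eef_pos: [0.5291, -0.0788, 0.1134]
tcp_rot: [0.026, 1.0, 0.0, -0.0]
contact_force: [-0.5, -0.9, -0.9]
opening: 0.319
finger_force: 31.3
```

```bash

python3 -m handwheel '[0,0,-0.006,0,0,0,0,0,0,0,0,0,0,0,0,0,0,0]'
python3 -m handwheel '[0,0,-0.006,0,0,0,0,0,0,0,0,0,0,0,0,0,0,0]'
```

```text
time: 7.93
eef_pos: [0.5293, -0.0788, 0.1131]
tcp_rot: [0.026, 1.0, -0.0, 0.0]
contact_force: [-1.8, 0.7, 3.2]
opening: 0.317
finger_force: 31.9
time: 8.18
eef_pos: [0.5293, -0.0788, 0.1131]
tcp_rot: [0.026, 1.0, -0.0, -0.0]
contact_force: [-4.6, 2.0, 8.2]
opening: 0.316
finger_force: 32.4
```

Contact at the expected height (8 N). Ease off, open, rise and check.

```bash

python3 -m handwheel '[0,0,0.008,0,0,0,0,0,0,0,0,0]' - 20
python3 -m handwheel '[0,0,0,0,0,0,0,0,0,0,0,0,0,0,0,0,0,0,0,0,0,0,0,0]' 0.6
python3 -m handwheel '[0,0,0.15,0,0,0,0,0,0.25,0,0,0,0,0,0.25,0,0,0,0,0,0.25,0,0,0,0,0,0,0,0,0]' 
cat > chk.py <<'E'
from h import *
for n in("scene","top","wrist"):
    C,p,d=snap(n); W=(ptsw if n=="wrist" else pts)(C,d); x,y,z=np.moveaxis(W,-1,0)
    hsv=cv2.cvtColor(p,cv2.COLOR_BGR2HSV)
    nr=(abs(x-.53)<.07)&(abs(y+.0785)<.035)&(hsv[...,2]>60)
    for nm,lo,hi in(("blk",.1,.1175),("cuv",.1175,.13)):
        m=nr&(z>lo)&(z<hi)
        if m.sum()<20: print(n,nm,"none"); continue
        b,c=big(m); print(n,nm,c.round(),*rect(W[b]))
    m=(abs(x-.5)<.035)&(abs(y+.149)<.03)&(z>.063)&(z<.078)&(p.max(2)<170)
    if m.sum()>20: b,c=big(m); print(n,"clip",*rect(W[b]))
    m=(abs(x-.535)<.04)&(abs(y+.188)<.04)&(z>.1)&(z<.125)
    if m.sum()>20: b,c=big(m); print(n,"tab",*rect(W[b]))
    cv2.imwrite(f"pics/chk_{n}.png",p)
E
python3 chk.py
```

```text
time: 8.35
eef_pos: [0.5295, -0.0789, 0.1131]
tcp_rot: [0.026, 1.0, -0.0, 0.001]
contact_force: [0.0, -0.4, 2.9]
opening: 0.321
finger_force: 31.8
time: 8.68
eef_pos: [0.5291, -0.0787, 0.1125]
tcp_rot: [0.026, 1.0, 0.0, -0.0]
contact_force: [0.3, 0.0, -0.6]
opening: 0.603
finger_force: 0.0
time: 9.1
eef_pos: [0.5332, -0.0801, 0.2574]
tcp_rot: [0.026, 1.0, -0.002, 0.008]
contact_force: [1.5, -0.6, 1.4]
opening: 0.6
finger_force: 0.0
scene blk [324. 204.] ctr [528.5 -76.9] LxW 98.0 29.3 long-axis deg -2.7 z 0.1108 N 318
scene cuv [323. 198.] ctr [527.3 -77.2] LxW 89.4 12.4 long-axis deg -2.8 z 0.1225 N 187
scene clip ctr [ 502.7 -146.1] LxW 21.6 9.5 long-axis deg -83.2 z 0.0701 N 34
scene tab ctr [ 537.6 -187.3] LxW 29.7 12.7 long-axis deg 81.5 z 0.1098 N 78
top blk [317. 208.] ctr [520.  -80.6] LxW 28.2 27.2 long-axis deg 85.0 z 0.1114 N 58
top cuv [316. 207.] ctr [519.2 -80.3] LxW 11.1 10.3 long-axis deg 1.4 z 0.1235 N 25
top clip ctr [ 500.8 -148.8] LxW 18.6 11.6 long-axis deg -88.0 z 0.0696 N 31
top tab ctr [ 536.4 -190.8] LxW 27.9 12.6 long-axis deg 86.7 z 0.1122 N 52
wrist blk [320. 182.] ctr [527.3 -79. ] LxW 96.2 29.0 long-axis deg -3.1 z 0.1098 N 2143
wrist cuv [320. 167.] ctr [504.9 -78.2] LxW 12.3 10.9 long-axis deg -3.0 z 0.1217 N 211
wrist clip ctr [ 500.  -148.1] LxW 22.3 12.2 long-axis deg 86.1 z 0.0687 N 251
wrist tab ctr [ 536.8 -187.9] LxW 27.0 12.0 long-axis deg 88.3 z 0.1102 N 399
```

```bash
python3 -c "
import cv2
a=cv2.resize(cv2.imread('pics/chk_scene.png')[155:270,225:370],None,fx=3.5,fy=3.5)
b=cv2.resize(cv2.imread('pics/chk_wrist.png'),None,fx=.8,fy=.8)[:403]
import numpy as np
h=300
f=lambda i:cv2.resize(i,(int(i.shape[1]*h/i.shape[0]),h))
i=np.hstack([f(a),f(b)]);s=min(1,795/i.shape[1]);cv2.imwrite('pics/chkA.png',cv2.resize(i,None,fx=s,fy=s))"
```

```text
(no output)
```

View pics/chkA.png

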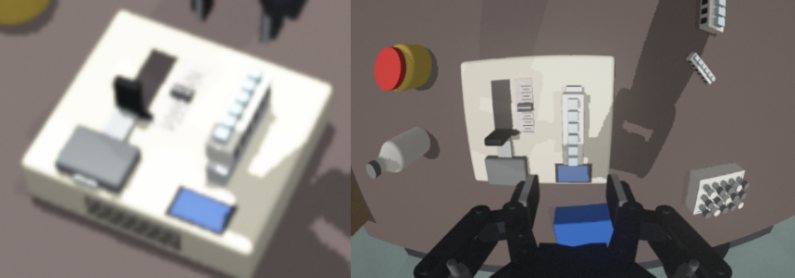

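Carrier stands squarely on the ledge: wrist (527.3,-79.0) against ledge (527.5,-78.6), axis -3.1°. Next, turn 90° and go above the tab.

```bash

python3 -m handwheel '[0.003,-0.052,0,0,0,-0.075,0.003,-0.052,0,0,0,-0.075,0.003,-0.052,0,0,0,-0.075,0.003,-0.052,0,0,0,-0.075,0.003,-0.052,0,0,0,-0.075]' 0.5 >/dev/null
python3 -m handwheel '[0.003,-0.052,0,0,0,-0.075,0.003,-0.052,0,0,0,-0.075,0.003,-0.052,0,0,0,-0.075,0.003,-0.052,0,0,0,-0.075,0.003,-0.052,0,0,0,-0.075]' >/dev/null
python3 -m handwheel '[0.003,-0.052,0,0,0,-0.075,0.003,-0.052,0,0,0,-0.075,0.003,-0.052,0,0,0,-0.075,0.003,-0.052,0,0,0,-0.025,0,0,0,0,0,0]' >/dev/null
python3 -m handwheel '[0,0,-0.2,0,0,0,0,0,-0.1,0,0,0,0,0,0,0,0,0,0,0,0,0,0,0]'
cat > tab.py <<'E'
from h import *
from scipy.spatial.transform import Rotation as Ro
s=ctrl.get_state(); C,p,d=snap("wrist"); W=ptsw(C,d); x,y,z=np.moveaxis(W,-1,0)
R=Ro.from_quat(s["tcp_rot"]).as_matrix(); print("tcp",s["eef_pos"].round(4),"yaw",np.degrees(np.arctan2(R[1,0],R[0,0])).round(2),"toolz",R[:,2].round(4),"F",s["contact_force"].round(1))
u=np.array([np.cos(np.radians(-3)),np.sin(np.radians(-3))])
m=(abs(x-.5)<.03)&(abs(y+.149)<.03)&(z>.064)&(z<.078)&(p.max(2)<170)
b,c=big(m); print("clip",c.round(),*rect(W[b])); cl=np.array(rect(W[b])[1])
m=(abs(x-.52)<.055)&(abs(y+.188)<.035)&(z>.1)&(z<.12)&(p.max(2)<90)
b,c=big(m); print("tab",c.round(),*rect(W[b])); t=np.array(rect(W[b])[1]); print("along",(t-cl)@u)
cv2.imwrite("pics/tab.png",p); np.savez("wt.npz",p=p,d=d,R=C["R"],t=C["t"],fovy=C["fovy"],cx=C["cx"],cy=C["cy"])
E
python3 tab.py
```

```text
time: 10.83
eef_pos: [0.5343, -0.187, 0.2004]
tcp_rot: [0.725, 0.689, -0.001, -0.002]
contact_force: [0.6, -0.8, 0.6]
opening: 0.499
finger_force: 0.0
tcp [ 0.5343 -0.187   0.2004] yaw 87.09 toolz [-0.0044  0.0027 -1.    ] F [ 0.6 -0.8  0.6]
clip [277. 155.] ctr [ 500.3 -148.7] LxW 21.9 12.1 long-axis deg 87.1 z 0.0688 N 308
tab [322. 212.] ctr [ 537.1 -187.3] LxW 26.2 11.3 long-axis deg 85.5 z 0.1105 N 538
along 38.769734789945964
```

View pics/tab.png

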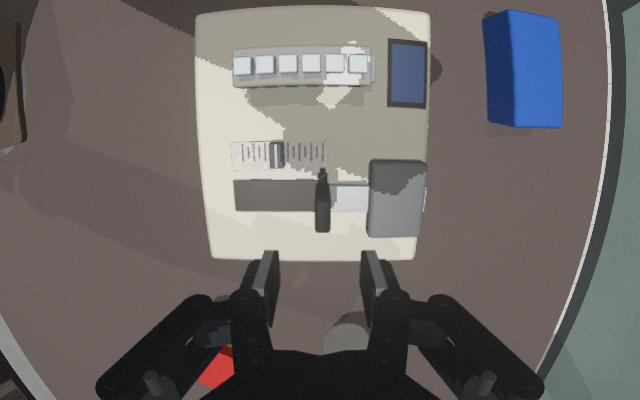

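The tab (322,212) lies midway between the fingers. Descend and grip.

```bash

python3 -m handwheel '[0.01,-0.003,-0.2,0,0,0,0,0,-0.2,0,0,0,0,0,-0.15,0,0,0,0,0,-0.1,0,0,0,0,0,-0.03,0,0,0]'
python3 -m handwheel '[0,0,0,0,0,0,0,0,0,0,0,0,0,0,0,0,0,0]'
python3 -m handwheel '[0,0,0,0,0,0,0,0,0,0,0,0,0,0,0,0,0,0,0,0,0,0,0,0,0,0,0,0,0,0]' 0 70
python3 -m handwheel '[0,0,0,0,0,0,0,0,0,0,0,0]'
```

```text
time: 11.3
eef_pos: [0.536, -0.1877, 0.0989]
tcp_rot: [0.725, 0.689, -0.0, -0.002]
contact_force: [-0.4, -0.4, 0.4]
opening: 0.499
finger_force: 0.0
time: 11.55
eef_pos: [0.5384, -0.1891, 0.1031]
tcp_rot: [0.725, 0.689, 0.001, 0.002]
contact_force: [0.5, 1.0, -0.8]
opening: 0.503
finger_force: 0.0
time: 11.97
eef_pos: [0.536, -0.1887, 0.1023]
tcp_rot: [0.725, 0.689, -0.001, -0.001]
contact_force: [-7.6, 0.9, 7.6]
opening: 0.127
finger_force: 69.9
time: 12.13
eef_pos: [0.536, -0.1887, 0.1023]
tcp_rot: [0.725, 0.689, -0.001, -0.001]
contact_force: [-7.7, 0.3, 8.0]
opening: 0.127
finger_force: 69.9
```

```bash

python3 -m handwheel '[-0.06,0.003,0,0,0,0,-0.06,0.003,0,0,0,0,-0.06,0.003,0,0,0,0,-0.05,0.003,0,0,0,0,0,0,0,0,0,0]' >/dev/null
python3 -m handwheel '[0,0,0,0,0,0,0,0,0,0,0,0,0,0,0,0,0,0]'
python3 tab.py
```

```text
time: 12.8
eef_pos: [0.5042, -0.187, 0.1024]
tcp_rot: [0.725, 0.688, 0.002, 0.003]
contact_force: [6.2, 1.2, 0.6]
opening: 0.13
finger_force: 69.9
tcp [ 0.5042 -0.187   0.1024] yaw 86.99 toolz [ 0.0061 -0.0017 -1.    ] F [6.2 1.2 0.6]
clip [316. 203.] ctr [ 506.6 -161.8] LxW 53.0 24.9 long-axis deg -58.4 z 0.0689 N 1682
tab [319. 283.] ctr [ 507.8 -183.6] LxW 31.3 29.2 long-axis deg 31.7 z 0.1105 N 2823
along 2.3392792878016517
```

View pics/tab.png

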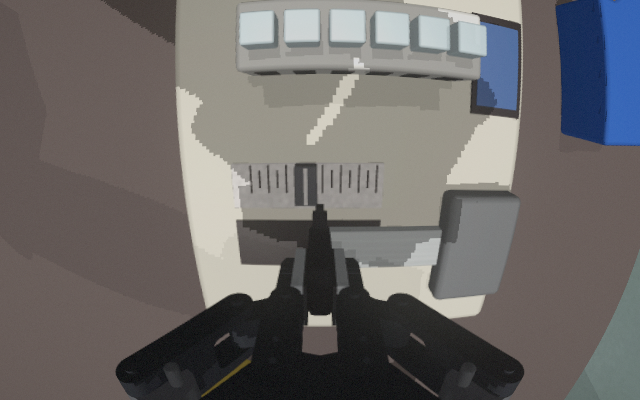

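Pulled about 32 mm. The pointer tip is at (320,206) and the clip line at (305,186), so a few mm remain. I measure both with rays.

```bash
cat > ptr.py <<'E'
from h import *
C,p,d=snap("wrist"); W=ptsw(C,d); g=p.max(2)
u=np.array([np.cos(np.radians(-3)),np.sin(np.radians(-3))]); n=np.array([-u[1],u[0]])
A=W[...,:2]@u*1e3; B=W[...,:2]@n*1e3; z=W[...,2]
c0=np.array([.500,-.1487]); a0,b0=c0@u*1e3,c0@n*1e3
cm=(abs(A-a0)<12)&(abs(B-b0)<9)&(z>.0655)&(z<.075); 
print("clip z-mask N",cm.sum(),"A mid",(np.percentile(A[cm],1)+np.percentile(A[cm],99))/2,"width",np.ptp(np.percentile(A[cm],[1,99])),"z",np.median(z[cm]))
ln=cm&(abs(A-a0)<4)&(g>np.percentile(g[cm],85)); print("line A",np.median(A[ln]),"px",np.argwhere(ln).mean(0).round(1))
bt=-.1877*u[0]*1e3 # placeholder
for v in range(204,234,3):
    r=np.where((g[v]<70)&(abs(np.arange(640)-320)<25)&(z[v]>.06))[0]
    if len(r)>3:
        r=r[abs(r-320)<16] if len(r)>32 else r
        zz=np.median(z[v,r]); uc=(r[0]+r[-1])/2; P=onz(C,uc,v,zz,True); print(v,r[0],r[-1],"z",zz.round(4),"A",(P[:2]@u*1e3).round(2),"B",(P[:2]@n*1e3-b0).round(1))
cv2.imwrite("pics/ptr.png",cv2.resize(p[150:250,240:400],None,fx=5,fy=5,interpolation=cv2.INTER_CUBIC))
E
python3 ptr.py
```

```text
clip z-mask N 746 A mid 507.1362013472328 width 11.691950133189437 z 0.06888790778025937
line A 507.2178238043541 px [186.  304.9]
204 301 322 z 0.0656 A 510.48 B -10.9
207 316 322 z 0.0679 A 514.57 B -11.8
210 316 323 z 0.0687 A 514.83 B -13.3
213 313 326 z 0.0686 A 514.84 B -15.1
216 313 326 z 0.0692 A 514.83 B -16.6
219 313 326 z 0.0687 A 514.84 B -18.5
222 305 335 z 0.0686 A 515.12 B -20.4
225 305 335 z 0.0646 A 515.16 B -23.9
228 296 329 z 0.0678 A 510.97 B -24.3
231 296 329 z 0.0706 A 511.01 B -24.9
```

```bash

python3 -m handwheel '[-0.025,0.0015,0,0,0,0,-0.025,0.0015,0,0,0,0,0,0,0,0,0,0,0,0,0,0,0,0,0,0,0,0,0,0]'
python3 -m handwheel '[0,0,0,0,0,0,0,0,0,0,0,0,0,0,0,0,0,0]'
python3 ptr.py
```

```text
time: 13.32
eef_pos: [0.4969, -0.1866, 0.1023]
tcp_rot: [0.725, 0.688, 0.002, 0.003]
contact_force: [8.3, 0.4, 1.1]
opening: 0.123
finger_force: 69.9
time: 13.57
eef_pos: [0.497, -0.1866, 0.1023]
tcp_rot: [0.725, 0.688, 0.002, 0.003]
contact_force: [6.5, 0.7, 0.9]
opening: 0.126
finger_force: 69.9
clip z-mask N 751 A mid 507.34607825156337 width 11.682801399850518 z 0.06894593064846369
line A 507.317093858206 px [186.2 318.9]
204 310 324 z 0.0691 A 506.26 B -9.7
207 316 322 z 0.0679 A 507.34 B -11.8
210 316 323 z 0.069 A 507.6 B -13.2
213 313 326 z 0.0686 A 507.61 B -15.1
216 313 326 z 0.0689 A 507.61 B -16.7
219 313 326 z 0.0691 A 507.61 B -18.4
222 307 335 z 0.068 A 508.44 B -20.6
225 298 343 z 0.0613 A 508.25 B -25.3
228 298 329 z 0.0683 A 504.3 B -24.1
231 297 329 z 0.0708 A 504.05 B -24.8
```

The pointer is within 0.3 mm of the clip line. A last numeric check that the carrier is unmoved and the hold steady, then hand in.

```bash
python3 chk.py | grep -E "scene (blk|cuv)|wrist blk"; python3 -c "
from plant import ctrl
s=ctrl.get_state();print(s['time'],s['eef_pos'],s['finger_force'])"
```

```text
scene blk [323. 204.] ctr [528.2 -77. ] LxW 96.9 29.4 long-axis deg -2.4 z 0.1107 N 315
scene cuv [323. 198.] ctr [527. -77.] LxW 88.9 12.9 long-axis deg -2.6 z 0.1222 N 188
wrist blk [370.  45.] ctr [527.3 -79.3] LxW 96.5 28.5 long-axis deg -2.9 z 0.1098 N 9756
13.7667 [ 0.49701091 -0.18665094  0.10234982] 69.90724682807922
```

```bash
python3 -c "
from plant import ctrl
print(ctrl.sign_off())"
```

```text
the job is handed in; nothing more can be done
None
```

The job is handed in at about 14 s: the carrier stands released on the ledge, within about 1 mm of centre and square to it, and the gripper is still holding the slide with its pointer about 0.3 mm from the clip's mark.

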